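# Push the flower centres home, smallest flower first

## Robot

A 6-joint arm with a two-finger parallel gripper is mounted at the origin on the work surface. World frame = base frame: x ahead of the robot, y to its left, z up, the work surface at z = 0. Lengths are in mm, angles in rad, forces in N, time in s.
With the tool pointing down it reaches from about 350 to 1000 mm from the base axis. Payload 7.1 kg.
Tool frame: the origin (TCP) lies where the fingers leave the gripper's body, on its centre line; the fingertips stand 73 mm ahead of it and the grasp point (between the pads) lies 54 mm ahead of it (r.tip_extent is the distance from the TCP to the fingertips, in mm); z points along the fingers, y is the line along which they close (so a half turn about z gives the same grasp; the last joint's range is limited). The gripper opens to 85 mm and grips with 20 to 120 N. Pads are 22 mm wide; open, the fingers measure 114 mm over their backs; the gripper's body (76 mm by 85 mm) begins 54 mm behind the grasp point. The pads swing forward as they close: fully open they stand 13 mm farther back than shut.
Start: joints at [1.159, 0.423, 1.63, -0, 1.089, -0.019], TCP at [239.203, 577.397, 303.919] pointing down, gripper open.
Joint ranges: [-3, 3], [-0.9, 2.11], [0.09, 2.58], [-1.31, 4.45], [0.11, 2.69], [-2.54, 2.54]. Speed limits (rad/s): [2.39, 2.39, 3.01, 3.14, 3.14, 3.14].

## Interface

Orientations are given as a unit quaternion [x, y, z, w].
In Python, from cell import r gives the robot as it stands. The module is installed in compiled form; this text tells all that it offers.
- The arm moves only by the tool play_rows, never from a script. Its argument "deltas" is a list of rows, each a list of 2 entries, a list of its own where there are three numbers: the shift along the tool's x, y, z as a fraction of full scale, then the turn, a rotation vector about the tool's x, y, z as a fraction of full scale. In form: [[[x, y, z], [ax, ay, az]], ...]. A call has 1 to 20 rows; each row shifts and turns the commanded pose from where the row before left it, along the tool's axes as they then stand; what a row does not reach is not made up. Full scale, the value 1, is 500 mm for a shift and pi rad for a turn. A row lasts 1/10 s, in which the tool goes at most 50 mm and 8.59 degrees, less where a joint would pass 70% of its speed; a pose out of reach is approached as far as the arm can. A call with a number of a shift or a turn outside -1 to 1 is refused whole. A call with a gripper value outside its range is refused whole. "fingers" is the finger opening in mm, from 0 to 85.4, set as the call begins (left out, the last holds). The fingers move at their own pace and stop on an object; "force" is the grip in N (left out, the last holds). Time passes only in rows, so rows that do not move let the fingers close. It gives the time, the measured TCP pose, the force, the opening and the grip force at its end, in the units of the state.
- r.sense(): the state, without advancing time (a new reading comes with each control period).
- r.get_image(name): name is "scene" or "top"; returns a dict with "img" (384x512x3 uint8, red, green, blue), "fx", "fy", "cx", "cy" (pixels), "k1" (the pictures are not rectified: a ray, as slopes to the right and down, at radius r is drawn at 1 + k1 r^2 times it, then the intrinsics apply), "R" (3x3) and "t" (3): a world point X has camera coordinates R X + t. Camera axes: x right, y down, z forward; pixel columns grow to the right and rows downward; lengths in mm; the calibration is good to about 2 mm. A picture is of the moment at which its call begins. There is no depth.
- r.job_done(): hands the job in; it is judged then, once.
Trained networks look in a picture, given as the dict that the camera call returned (one of the last four; its "shot" number tells which), for a name from the list of things; names that differ only in an ending like _2 or _b are one class to them, and where a whole thing is asked for, a point or a joint stands for the part that bears it (a point fixed in the world has none). Each returns a list of dicts, best first, with "p" (0 to 1); they miss things now and then, are a little off and sometimes report something else, mostly with a low value. They report only what shows in the picture. A call takes as long as a camera call. They do not tell look-alikes from the thing itself.
- r.boxes_of(picture, target): "at" ([x, y, z] in mm, in the coordinates of the camera as it stood for that picture, good to about 4 mm: the middle of the surface that is visible of it).
- r.cut_out(picture, target): "mask" (384x512 bool, what is visible of it).
- r.place_of(picture, target): "at" ([x, y, z] in mm, in the coordinates of the camera as it stood for that picture, good to about 4 mm: a listed point, or the origin of a listed thing).
The state is a dict: "t": time; "joint_positions": joint angles; "dq": joint speeds; "tau": joint torques, N m; "ee_pos": TCP position; "ee_rot": TCP orientation; "contact_force": force on the tool from outside, world axes, zero at the start; "moment": the same for the moment, N m; "gripper_width": finger opening in mm; "gripper_force": force on a finger pad.
Only numpy, scipy, OpenCV 4.12 (cv2) and the standard library are available. Lean on these libraries where they do the work, as an engineer would, in place of code of your own. Each camera call takes 0.05 s, during which the arm holds its last target. There are 200 camera calls.

## Task

The wooden centres of the three craft flowers are only started in their holes: with a closed fingertip, press each one gently straight down until it is fully home, first on the small flower, then the medium one, then the large one. Just touch them: do not pick up, tip or shift the flowers, do not lean on them (a light push well under 20 N is enough), and leave the glue bottle, the jar and the tape roll where they stand.

Things in the scene. Friction and masses are not known exactly. Their poses are not given: they have to be found in the camera images.
- small_flower: the small flower on its stand, a loose piece of 0.2 to 0.8 kg: round pale wooden stand 48 mm in diameter topped with a grey foam pad, 45 mm high together, on it a flat pinkish-white five-petal flower 56 mm across, petals up to 53 mm above the table. The foam gives way by 0.4 mm per N pressed on the flower (at most 6 mm) and springs back. Origin: centre of the stand's underside, z up
- small_centre (a joint): how far the small flower's centre has been pushed in, m: 0 standing right out, 0.010 fully home (hard stop). It starts at 0 to 0.003, slides straight down against about 3 N of friction and stays where it is left
- small_centre_top (a point): top middle of the small flower's centre, a dark brown wooden button 26 mm in diameter and 14 mm high with a flat 14 mm top, on a pin in the middle of the flower; when standing right out its top is 79 mm above the table, when home 69 mm (underside resting on a collar 55 mm above the table)
- medium_flower: the medium flower on its stand, a loose piece of 0.2 to 0.8 kg: round pale wooden stand 70 mm in diameter topped with a grey foam pad, 30 mm high together, on it a flat pinkish-white five-petal flower 78 mm across, petals up to 38 mm above the table. The foam gives way by 0.4 mm per N pressed on the flower (at most 6 mm) and springs back. Origin: centre of the stand's underside, z up
- medium_centre (a joint): how far the medium flower's centre has been pushed in, m: 0 standing right out, 0.010 fully home (hard stop). It starts at 0 to 0.003, slides straight down against about 3 N of friction and stays where it is left
- medium_centre_top (a point): top middle of the medium flower's centre, a dark brown wooden button 26 mm in diameter and 14 mm high with a flat 14 mm top, on a pin in the middle of the flower; when standing right out its top is 64 mm above the table, when home 54 mm (underside resting on a collar 40 mm above the table)
- large_flower: the large flower on its stand, a loose piece of 0.2 to 0.8 kg: round pale wooden stand 92 mm in diameter topped with a grey foam pad, 38 mm high together, on it a flat pinkish-white five-petal flower 100 mm across, petals up to 46 mm above the table. The foam gives way by 0.4 mm per N pressed on the flower (at most 6 mm) and springs back. Origin: centre of the stand's underside, z up
- large_centre (a joint): how far the large flower's centre has been pushed in, m: 0 standing right out, 0.010 fully home (hard stop). It starts at 0 to 0.003, slides straight down against about 3 N of friction and stays where it is left
- large_centre_top (a point): top middle of the large flower's centre, a dark brown wooden button 26 mm in diameter and 14 mm high with a flat 14 mm top, on a pin in the middle of the flower; when standing right out its top is 72 mm above the table, when home 62 mm (underside resting on a collar 48 mm above the table)
- glue_bottle: white glue bottle, 40 mm in diameter, 85 mm high, loose, standing between flowers. Origin: centre of its underside
- bead_jar: clear jar with a metal cap, 48 mm in diameter, 70 mm high, loose, standing between flowers. Origin: centre of its underside
- tape_roll: tape roll lying flat, 100 mm outside, 76 mm inside, 48 mm high, loose, beyond the flowers. Origin: centre of its underside
There are look-alikes about, which are no part of the job. Leave any purple look-alike of the medium_flower alone. What is shaped like the large_flower but yellow is not meant.

How it is judged:
By the outcome, as a careful person would: the job done as asked, in the order asked, and still so for the second after the job is handed in, with the robot touching nothing.
It also fails if it takes over 48 s, if anything falls off the work surface, if the arm or the gripper's body presses on something with over 40 N, if the wrist force passes 120 N, or if a joint passes its speed limit or range.

## Working session

There is one attempt and no reset: what is moved stays moved. The work goes in short steps, Python scripts to look and compute and a tool call to move; the robot and the scene stay as the last step left them, time stands still between calls to the robot, and variables do not carry over. Pictures are saved under pics/ and viewed, at most 10 in all, crops included, and the job is handed in when it is done.

Besides the shell and the picture viewer there is one more tool, called by a JSON object that holds its "api" and its "payload", one argument or row to a line. play_rows: Moves the arm, as the interface text tells. Its arguments: {"type":"object","properties":{"deltas":{"type":"array","items":{"type":"array"}},"fingers":{"type":"number"},"force":{"type":"number"}},"required":["deltas"]}

```bash
mkdir -p pics; cat > h.py <<'E'
import numpy as np,cv2
from cell import r
def w(P,a): return P["R"].T@(np.array(a)-P["t"])
def proj(P,X):
    c=P["R"]@np.array(X,float)+P["t"]; s=c[:2]/c[2]; s=s*(1+P["k1"]*(s@s))
    return [P["fx"]*s[0]+P["cx"],P["fy"]*s[1]+P["cy"]]
E
python3 - <<'E'
from h import *
print(r.sense())
for n in("top","scene"):
    P=r.get_image(n); cv2.imwrite(f"pics/{n}0.png",P["img"][:,:,::-1])
    print(n,P["fx"],P["k1"],"cam",-P["R"].T@P["t"])
    for k in("small_centre_top","medium_centre_top","large_centre_top","small_flower","medium_flower","large_flower","glue_bottle","bead_jar","tape_roll"):
        for d in r.place_of(P,k):
            X=w(P,d["at"]); print(k,round(d["p"],2),X.round(0),np.round(proj(P,X)))
E
```

```text
{'t': 0.0, 'joint_positions': array([ 1.15897934e+00,  4.23832674e-01,  1.63071782e+00,  6.11107641e-07,
        1.08858617e+00, -1.90249311e-02]), 'dq': array([-0.00015547,  0.00017849,  0.00064135,  0.00181472,  0.00055395,
        0.00065135]), 'tau': array([-4.83714502e-04, -5.57385850e+01, -2.81731278e+01, -1.39622562e-04,
        7.60722411e-03,  4.76437049e-05]), 'ee_pos': array([239.04281105, 576.99765166, 303.13977022]), 'ee_rot': array([ 1.95135995e-01,  9.80775891e-01, -7.54102447e-04, -1.65286901e-04]), 'contact_force': array([ 0.22099268, -0.26374851, -0.81197071]), 'moment': array([ 0.00604802, -0.00897181,  0.00390676]), 'gripper_force': 0.0, 'gripper_width': 85.39672999494782}
top 347.74720263143337 -0.029404846245191633 cam [459.31489695 -10.84930789 951.41770458]
small_centre_top 0.4 [520. 260.  76.] [153. 227.]
medium_centre_top 0.47 [467.   2.  64.] [255. 249.]
medium_centre_top 0.38 [ 395. -123.   67.] [306. 279.]
large_centre_top 0.65 [ 697. -205.   71.] [335. 160.]
large_centre_top 0.64 [ 526. -238.   67.] [350. 226.]
small_flower 0.67 [521. 261.   4.] [161. 22
[... 423 characters left out ...]
656865 cam [1066.28031849  197.76378039  711.78478505]
small_centre_top 0.54 [525. 259.  79.] [363. 201.]
medium_centre_top 0.6 [461.   3.  62.] [264. 161.]
medium_centre_top 0.52 [ 399. -128.   67.] [226. 133.]
large_centre_top 0.66 [ 701. -200.   69.] [146. 211.]
large_centre_top 0.44 [ 526. -230.   73.] [170. 155.]
small_flower 0.75 [530. 261.  -1.] [356. 223.]
medium_flower 0.91 [468.  -1.  -4.] [262. 180.]
medium_flower 0.64 [ 406. -120.    0.] [229. 154.]
large_flower 0.87 [ 532. -236.    1.] [173. 175.]
large_flower 0.77 [ 699. -199.    1.] [154. 227.]
glue_bottle 0.9 [565. 122.   6.] [297. 218.]
bead_jar 0.64 [ 569. -124.    0.] [205. 195.]
tape_roll 0.81 [782. 150.  -3.] [283. 304.]
```

View pics/top0.png

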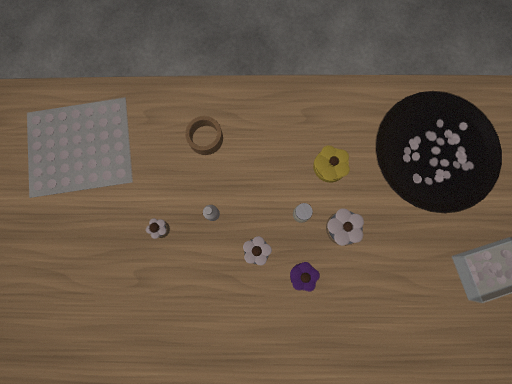

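View pics/scene0.png

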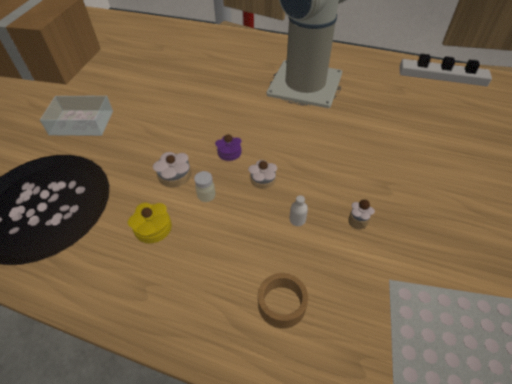

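Candidates in the top view: white medium (257,251) vs purple (305,278), and white large (347,227) vs yellow (333,161). The pinkish-white ones fit the description. I'll check them in a crop and refine the button positions.

```bash
cat > m.py <<'E'
from h import *
from scipy.optimize import least_squares
G={"small":(523,260,77.5),"medium":(465,3,62.5),"large":(526,-235,70.5)}
def go(tag):
    Ps=[r.get_image(n) for n in("top","scene")]; rows=[]
    for k,g in G.items():
        uv=[];tiles=[]
        for P in Ps:
            u,v=map(int,np.round(proj(P,g))); im=P["img"][v-16:v+17,u-16:u+17]
            gr=im.max(2).astype(int); m=(gr<105)
            n,l,s,c=cv2.connectedComponentsWithStats(m.astype(np.uint8))
            ok=[i for i in range(1,n) if 12<s[i,4]<160]
            i=min(ok,key=lambda i:np.hypot(*(c[i]-16))) if ok else 0
            uv.append(c[i]+[u-16,v-16]); print(k,uv[-1].round(1),s[i],im[16,16])
            b=cv2.resize(im,(264,264),interpolation=cv2.INTER_NEAREST)
            q=((c[i]+.5)*8).astype(int); cv2.circle(b,tuple(int(z) for z in q),3,(0,255,0),-1); tiles.append(b)
        z=g[2]-4
        f=lambda X:np.concatenate([np.array(proj(P,X))-p for P,p in zip(Ps,uv)])
        s=least_squares(f,np.array(g,float)); h=least_squares(lambda xy:f([*xy,z]),g[:2])
        print("  free",s.x.round(1),"fixed z",h.x.round(1),h.fun.round(2))
        rows.append(np.vstack(tiles))
    cv2.imwrite(f"pics/{tag}.png",np.hstack(rows)[:,:,::-1])
    for k in G:
        print(k,[w(P,d["at"]).round(1).tolist() for P in Ps for d in r.place_of(P,k+"_centre_top") if np.hypot(*(w(P,d["at"])-G[k])[:2])<25])
E
python3 -c "from m import *;go('crop1')"
```

```text
small [153.8 227.2] [12 12 11 11 88] [51 32 21]
small [363.9 204.2] [11 14 11 11 95] [60 38 25]
  free [520.3 262.8  63.3] fixed z [523.6 261.1] [-0.66 -1.53 -0.13 -1.81]
medium [256.4 250.6] [13 12 10 10 85] [54 34 25]
medium [262.6 164.9] [10 15 10  9 69] [79 57 43]
  free [462.9  -1.2  49.2] fixed z [ 4.657e+02 -3.000e-01] [-0.39 -1.14 -0.01 -1.7 ]
large [347.5 226.4] [10 13 10 10 85] [55 39 29]
large [170. 159.] [13 16  9  9 65] [100  83  74]
  free [ 524.8 -234.9   55.7] fixed z [ 527.3 -231.2] [-0.3  -1.36  0.14 -1.97]
small [[522.4, 262.7, 75.5], [524.7, 259.4, 76.7]]
medium [[463.5, 0.4, 62.5], [462.0, -0.4, 2.5], [461.4, 2.7, 62.7]]
large [[522.7, -235.7, 67.6], [527.4, -232.8, 70.3]]
```

View pics/crop1.png

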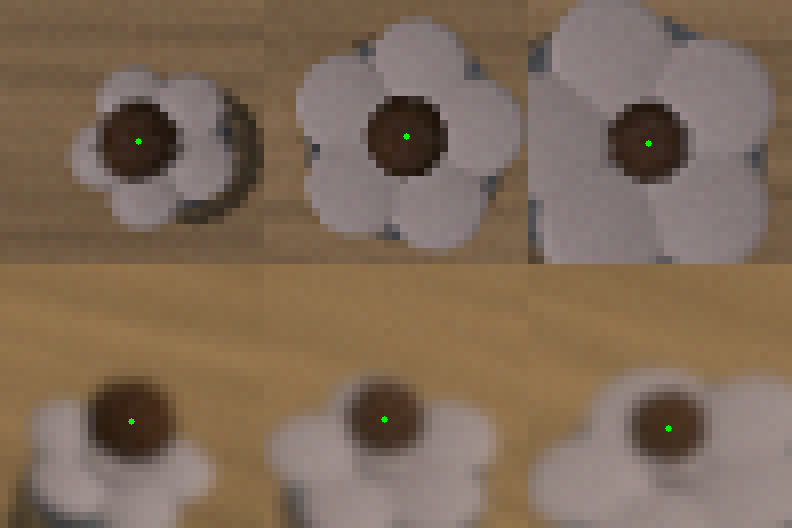

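The crops confirm it: all three candidates are pinkish-white with dark brown buttons, and the detections (green dots) sit on the buttons. Next I close the fingers and go to a hover over the small flower.

{"api": "play_rows", "payload": {
  "deltas": [
    [[-0.0589, -0.0282, 0.0], [0, 0, 0]],
    [[-0.0589, -0.0282, 0.0], [0, 0, 0]],
    [[-0.0589, -0.0282, 0.0], [0, 0, 0]],
    [[-0.0589, -0.0282, 0.0], [0, 0, 0]],
    [[-0.0589, -0.0282, 0.0], [0, 0, 0]],
    [[-0.0589, -0.0282, 0.02], [0, 0, 0]],
    [[-0.0589, -0.0282, 0.02], [0, 0, 0]],
    [[-0.0589, -0.0282, 0.03], [0, 0, 0]],
    [[-0.0589, -0.0282, 0.03], [0, 0, 0]],
    [[-0.0589, -0.0282, 0.04], [0, 0, 0]],
    [[-0.0589, -0.0282, 0.04], [0, 0, 0]],
    [[-0.0589, -0.0282, 0.03], [0, 0, 0]],
    [[-0.0589, -0.0282, 0.02], [0, 0, 0]],
    [[0, 0, 0], [0, 0, 0]],
    [[0, 0, 0], [0, 0, 0]],
    [[0, 0, 0], [0, 0, 0]]
  ],
  "fingers": 0,
  "force": 20
}}

```text
t: 3.0
ee_pos: [522.4, 262.1, 189.2]
ee_rot: [0.195, 0.981, 0.0, 0.0]
contact_force: [0.5, 0.9, -0.6]
gripper_width: 0.1
gripper_force: 0.0
```

```bash
cat > s.py <<'E'
from h import *
from scipy.spatial.transform import Rotation as Ro
import sys
def stat(tgt=None,n=8):
    S=[r.sense()]
    p=S[0]["ee_pos"];R=Ro.from_quat(S[0]["ee_rot"]).as_matrix()
    print("t",S[0]["t"],"tcp",p.round(2),"tip",(p+R[:,2]*r.tip_extent).round(2),r.tip_extent,"F",S[0]["contact_force"].round(2),"w",S[0]["gripper_width"],"R",R.round(4).tolist())
    if tgt is not None:
        d=R.T@(np.array(tgt)-(p+R[:,2]*r.tip_extent)); print("tool delta mm",d.round(1),"frac",(d/500).round(4))
E
python3 - <<'E'
from s import *
stat((522.5,261.5,84))
t=[]
for n in("top","scene"):
    P=r.get_image(n); u,v=map(int,np.round(proj(P,(523,261,110)))); im=P["img"][v-28:v+29,u-28:u+29]
    b=cv2.resize(im,(399,399),interpolation=cv2.INTER_CUBIC)
    S=r.sense();p=S["ee_pos"].copy();p[2]-=r.tip_extent
    for X,c in((p,(255,0,0)),((522.5,261.5,77.5),(0,255,0))):
        q=(np.array(proj(P,X))-[u-28,v-28]+.5)*7; cv2.circle(b,tuple(int(z) for z in q),3,c,-1)
    t.append(b)
cv2.imwrite("pics/hov1.png",np.hstack(t)[:,:,::-1])
E
```

```text
t 3.0 tcp [522.45 262.08 189.23] tip [522.46 262.1  116.63] 72.6 F [ 0.48  0.94 -0.62] w 0.13054205503173946 R [[-0.924, 0.3825, 0.0002], [0.3825, 0.924, 0.0003], [-0.0001, 0.0004, -1.0]]
tool delta mm [-0.3 -0.6 32.6] frac [-0.0005 -0.0011  0.0653]
```

View pics/hov1.png

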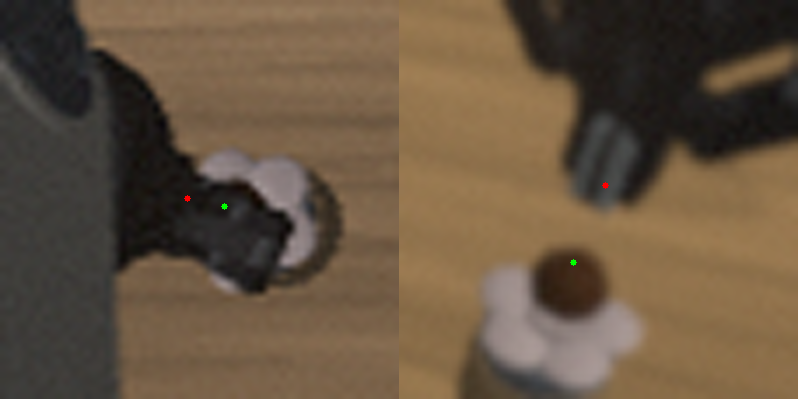

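The scene camera seems to draw things about 2–3 px low: the fingertip appears below its known position, and the button residuals agree. I'll correct for that.

```bash
python3 - <<'E'
from s import *
from scipy.optimize import least_squares
Ps=[r.get_image(n) for n in("top","scene")]
for k,z,a,b in(("s",73.5,(153.8,227.2),(363.9,204.2)),("m",58.5,(256.4,250.6),(262.6,164.9)),("l",66.5,(347.5,226.4),(170,159))):
    for bias in((0,2),(-.7,3)):
        f=lambda x:np.concatenate([np.array(proj(Ps[0],[*x,z]))-a,np.array(proj(Ps[1],[*x,z]))-(np.array(b)-bias)])
        s=least_squares(f,[500,0]);print(k,bias,s.x.round(1),s.fun.round(2))
    print([least_squares(lambda x:np.array(proj(P,[*x,z]))-c,[500,0]).x.round(1) for P,c in zip(Ps,(a,b))])
stat((520.5,261.3,86))
E
```

```text
s (0, 2) [521.1 260.5] [-0.44 -0.53 -0.22 -0.65]
s (-0.7, 3) [519.7 261. ] [-0.68  0.02 -0.59 -0.05]
[array([519.8, 259.3]), array([528.6, 262.1])]
m (0, 2) [463.4  -1. ] [-0.12 -0.26 -0.03 -0.4 ]
m (-0.7, 3) [462.   -0.6] [-0.3   0.29 -0.38  0.26]
[array([462.8,  -1.3]), array([471.4,   1.7])]
l (0, 2) [ 525.2 -232. ] [ 0.08 -0.5   0.23 -0.59]
l (-0.7, 3) [ 523.8 -231.7] [-0.05  0.08 -0.08  0.07]
[array([ 524. , -231.8]), array([ 533.8, -228.2])]
t 3.2 tcp [522.34 262.36 189.41] tip [522.39 262.38 116.81] 72.6 F [ 0.15 -0.36  0.83] w 0.07024166739628092 R [[-0.9244, 0.3815, 0.0006], [0.3815, 0.9244, 0.0004], [-0.0004, 0.0006, -1.0]]
tool delta mm [ 1.3 -1.7 30.8] frac [ 0.0027 -0.0035  0.0616]
```

{"api": "play_rows", "payload": {
  "deltas": [
    [[0.0027, -0.0035, 0.03], [0, 0, 0]],
    [[0, 0, 0.02], [0, 0, 0]],
    [[0, 0, 0.0136], [0, 0, 0]],
    [[0, 0, 0], [0, 0, 0]],
    [[0, 0, 0], [0, 0, 0]]
  ]
}}

```text
t: 3.7
ee_pos: [520.9, 260.5, 157.1]
ee_rot: [0.195, 0.981, -0.0, -0.0]
contact_force: [0.5, -0.1, -0.2]
gripper_width: 0.4
gripper_force: 0.0
```

```bash
cat >> s.py <<'E'
def pic(name,X):
    t=[]
    for n in("top","scene"):
        P=r.get_image(n); u,v=map(int,np.round(proj(P,X))); im=P["img"][v-20:v+21,u-20:u+21]
        t.append(cv2.resize(im,(400,400),interpolation=cv2.INTER_CUBIC))
    cv2.imwrite(f"pics/{name}.png",np.hstack(t)[:,:,::-1])
E
python3 -c "
from s import *
stat((520.5,261,79)); pic('low1',(521,261,80))"
```

```text
t 3.7 tcp [520.87 260.55 157.09] tip [520.86 260.54  84.49] 72.6 F [ 0.52 -0.11 -0.18] w 0.40964651433889243 R [[-0.9239, 0.3826, -0.0002], [0.3826, 0.9239, -0.0001], [0.0001, -0.0001, -1.0]]
tool delta mm [0.5 0.3 5.5] frac [0.001  0.0006 0.011 ]
```

View pics/low1.png

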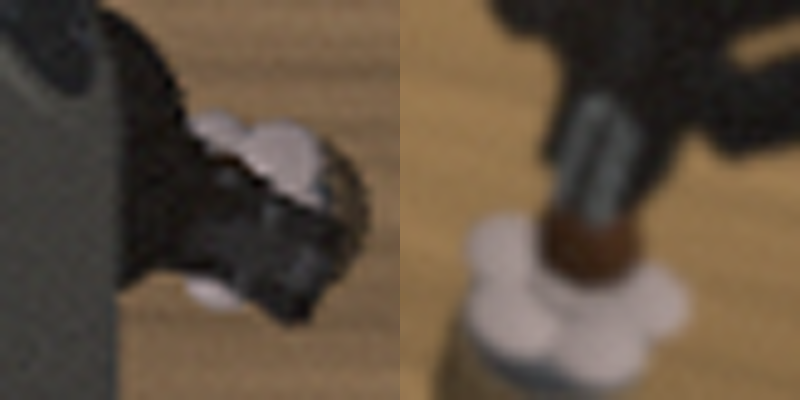

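The fingertip is centred over the small button. I press down slowly.

{"api": "play_rows", "payload": {
  "deltas": [
    [[0, 0, 0.004], [0, 0, 0]],
    [[0, 0, 0.004], [0, 0, 0]],
    [[0, 0, 0.003], [0, 0, 0]],
    [[0, 0, 0.003], [0, 0, 0]],
    [[0, 0, 0.003], [0, 0, 0]],
    [[0, 0, 0.003], [0, 0, 0]],
    [[0, 0, 0.003], [0, 0, 0]],
    [[0, 0, 0.003], [0, 0, 0]],
    [[0, 0, 0.003], [0, 0, 0]],
    [[0, 0, 0.003], [0, 0, 0]],
    [[0, 0, 0.002], [0, 0, 0]],
    [[0, 0, 0], [0, 0, 0]],
    [[0, 0, 0], [0, 0, 0]]
  ]
}}

```text
t: 5.1
ee_pos: [520.8, 260.4, 140.2]
ee_rot: [0.195, 0.981, 0.0, 0.0]
contact_force: [0.8, -0.8, 3.3]
gripper_width: 0.1
gripper_force: 1.7
```

{"api": "play_rows", "payload": {
  "deltas": [
    [[0, 0, 0.0015], [0, 0, 0]],
    [[0, 0, 0.0015], [0, 0, 0]],
    [[0, 0, 0], [0, 0, 0]],
    [[0, 0, 0], [0, 0, 0]]
  ]
}}

```text
t: 5.5
ee_pos: [520.9, 260.4, 138.9]
ee_rot: [0.195, 0.981, 0.0, 0.0]
contact_force: [-0.3, -1.2, 6.5]
gripper_width: 0.2
gripper_force: 3.3
```

At 6.5 N the tip is at 66.3 mm. A home button under that load should be at 69 − 0.4·6.5 = 66.4 mm, so it is home. Next I lift off and go to the medium flower.

{"api": "play_rows", "payload": {
  "deltas": [
    [[0, 0, -0.005], [0, 0, 0]],
    [[0, 0, -0.015], [0, 0, 0]],
    [[0, 0, -0.04], [0, 0, 0]],
    [[0, 0, -0.05], [0, 0, 0]],
    [[-0.0133, -0.0752, 0], [0, 0, 0]],
    [[-0.0133, -0.0752, 0], [0, 0, 0]],
    [[-0.0133, -0.0752, 0], [0, 0, 0]],
    [[-0.0133, -0.0752, 0], [0, 0, 0]],
    [[-0.0133, -0.0752, 0], [0, 0, 0]],
    [[-0.0133, -0.0752, 0], [0, 0, 0]],
    [[-0.0133, -0.0752, 0], [0, 0, 0]],
    [[0, 0, 0.04], [0, 0, 0]],
    [[0, 0, 0.04], [0, 0, 0]],
    [[0, 0, 0.016], [0, 0, 0]],
    [[0, 0, 0], [0, 0, 0]],
    [[0, 0, 0], [0, 0, 0]]
  ]
}}

```text
t: 7.1
ee_pos: [463.3, -0.3, 146.0]
ee_rot: [0.195, 0.981, 0.0, 0.0]
contact_force: [-0.6, 0.3, 0.7]
gripper_width: 0.3
gripper_force: 0.0
```

```bash
python3 -c "
from s import *
stat((463,-.5,66)); pic('low2',(463,0,65))
P=r.get_image('scene'); print([(w(P,d['at']).round(1),d['p']) for d in r.place_of(P,'small_centre_top')])"
```

```text
t 7.1 tcp [ 4.6335e+02 -3.1000e-01  1.4597e+02] tip [ 4.6336e+02 -3.1000e-01  7.3370e+01] 72.6 F [-0.56  0.27  0.67] w 0.3294399730376845 R [[-0.924, 0.3823, 0.0001], [0.3823, 0.924, -0.0], [-0.0001, 0.0, -1.0]]
tool delta mm [ 0.3 -0.3  7.4] frac [ 0.0005 -0.0006  0.0147]
[(array([524.4, 262.1,  68.5]), 0.65)]
```

View pics/low2.png

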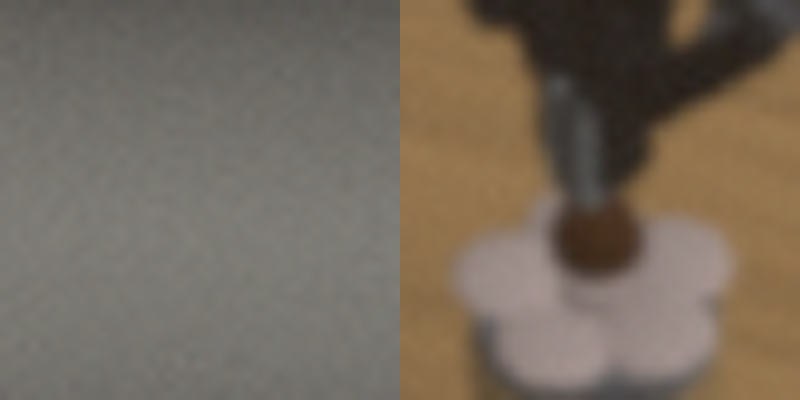

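The tip is about 1 mm off the middle of the medium button, so I shift it slightly and press.

{"api": "play_rows", "payload": {
  "deltas": [
    [[0.001, 0.002, 0.006], [0, 0, 0]],
    [[0, 0, 0.006], [0, 0, 0]],
    [[0, 0, 0.003], [0, 0, 0]],
    [[0, 0, 0.003], [0, 0, 0]],
    [[0, 0, 0.003], [0, 0, 0]],
    [[0, 0, 0.003], [0, 0, 0]],
    [[0, 0, 0.003], [0, 0, 0]],
    [[0, 0, 0.003], [0, 0, 0]],
    [[0, 0, 0.003], [0, 0, 0]],
    [[0, 0, 0.003], [0, 0, 0]],
    [[0, 0, 0.003], [0, 0, 0]],
    [[0, 0, 0.003], [0, 0, 0]],
    [[0, 0, 0], [0, 0, 0]],
    [[0, 0, 0], [0, 0, 0]]
  ]
}}

```text
t: 8.7
ee_pos: [463.0, 0.6, 124.7]
ee_rot: [0.195, 0.981, -0.0, -0.0]
contact_force: [-1.6, -0.0, 4.9]
gripper_width: -0.2
gripper_force: 2.3
```

{"api": "play_rows", "payload": {
  "deltas": [
    [[0, 0, 0.001], [0, 0, 0]],
    [[0, 0, 0.0008], [0, 0, 0]],
    [[0, 0, 0], [0, 0, 0]],
    [[0, 0, 0], [0, 0, 0]]
  ]
}}

```text
t: 9.1
ee_pos: [463.0, 0.6, 123.9]
ee_rot: [0.195, 0.981, -0.0, 0.0]
contact_force: [-2.1, 0.2, 6.0]
gripper_width: 0.3
gripper_force: 3.2
```

Medium is home too: the tip is at 51.3 mm at 6 N. On to the large flower.

{"api": "play_rows", "payload": {
  "deltas": [
    [[0, 0, -0.005], [0, 0, 0]],
    [[0, 0, -0.015], [0, 0, 0]],
    [[0, 0, -0.05], [0, 0, 0]],
    [[0, 0, -0.066], [0, 0, 0]],
    [[-0.0419, -0.0548, 0], [0, 0, 0]],
    [[-0.0419, -0.0548, 0], [0, 0, 0]],
    [[-0.0419, -0.0548, 0], [0, 0, 0]],
    [[-0.0419, -0.0548, 0], [0, 0, 0]],
    [[-0.0419, -0.0548, 0], [0, 0, 0]],
    [[-0.0419, -0.0548, 0], [0, 0, 0]],
    [[-0.0419, -0.0548, 0], [0, 0, 0]],
    [[0, 0, 0.04], [0, 0, 0]],
    [[0, 0, 0.03], [0, 0, 0]],
    [[0, 0, 0.01], [0, 0, 0]],
    [[0, 0, 0], [0, 0, 0]],
    [[0, 0, 0], [0, 0, 0]]
  ]
}}

```text
t: 10.7
ee_pos: [525.1, -232.2, 151.9]
ee_rot: [0.195, 0.981, 0.0, -0.0]
contact_force: [-0.0, 0.5, 0.6]
gripper_width: -0.1
gripper_force: 0.0
```

```bash
python3 -c "
from s import *
stat((525,-232.5,66)); pic('low3',(525,-232,75))
P=r.get_image('scene'); print([(w(P,d['at']).round(1),d['p']) for d in r.place_of(P,'medium_centre_top')])"
```

```text
t 10.7 tcp [ 525.14 -232.18  151.95] tip [ 525.12 -232.17   79.35] 72.6 F [-0.02  0.52  0.55] w -0.08732953134515915 R [[-0.9242, 0.3819, -0.0002], [0.3819, 0.9242, 0.0001], [0.0002, 0.0, -1.0]]
tool delta mm [-0.  -0.4 13.3] frac [-0.     -0.0007  0.0267]
[(array([ 400.8, -124.4,   65.2]), 0.56), (array([461.6,   2.4,  54. ]), 0.54)]
```

View pics/low3.png

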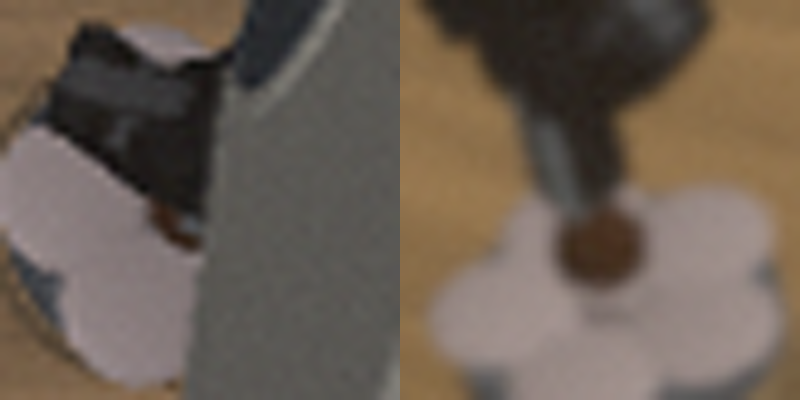

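Medium now reads a height of 54 mm (home). The tip is over the large button within about 2 mm, so I nudge it slightly and press.

{"api": "play_rows", "payload": {
  "deltas": [
    [[0.001, 0.002, 0.006], [0, 0, 0]],
    [[0, 0, 0.004], [0, 0, 0]],
    [[0, 0, 0.003], [0, 0, 0]],
    [[0, 0, 0.003], [0, 0, 0]],
    [[0, 0, 0.003], [0, 0, 0]],
    [[0, 0, 0.003], [0, 0, 0]],
    [[0, 0, 0.003], [0, 0, 0]],
    [[0, 0, 0.003], [0, 0, 0]],
    [[0, 0, 0.003], [0, 0, 0]],
    [[0, 0, 0.003], [0, 0, 0]],
    [[0, 0, 0.003], [0, 0, 0]],
    [[0, 0, 0.003], [0, 0, 0]],
    [[0, 0, 0], [0, 0, 0]],
    [[0, 0, 0], [0, 0, 0]]
  ]
}}

```text
t: 12.3
ee_pos: [525.0, -231.7, 131.9]
ee_rot: [0.195, 0.981, -0.0, -0.0]
contact_force: [-2.4, 0.4, 5.7]
gripper_width: 0.2
gripper_force: 3.2
```

{"api": "play_rows", "payload": {
  "deltas": [
    [[0, 0, 0.001], [0, 0, 0]],
    [[0, 0, 0], [0, 0, 0]],
    [[0, 0, 0], [0, 0, 0]],
    [[0, 0, -0.005], [0, 0, 0]],
    [[0, 0, -0.015], [0, 0, 0]],
    [[0, 0, -0.05], [0, 0, 0]],
    [[0, 0, -0.08], [0, 0, 0]],
    [[0, 0, -0.08], [0, 0, 0]],
    [[0, 0, -0.08], [0, 0, 0]],
    [[0.06, 0.05, 0], [0, 0, 0]],
    [[0.08, 0.05, 0], [0, 0, 0]],
    [[0.08, 0.05, 0], [0, 0, 0]],
    [[0.08, 0.05, 0], [0, 0, 0]],
    [[0, 0, 0], [0, 0, 0]],
    [[0, 0, 0], [0, 0, 0]]
  ]
}}

```text
t: 13.8
ee_pos: [424.5, -81.2, 286.7]
ee_rot: [0.194, 0.981, -0.0, 0.001]
contact_force: [0.5, -0.3, 1.3]
gripper_width: -0.1
gripper_force: 0.0
```

```bash
python3 - <<'E'
from s import *
stat()
for n in("top","scene"):
    P=r.get_image(n); cv2.imwrite(f"pics/{n}9.png",P["img"][:,:,::-1])
    for k in("small_centre_top","medium_centre_top","large_centre_top","small_flower","medium_flower","large_flower","glue_bottle","bead_jar","tape_roll"):
        for d in r.place_of(P,k): print(n,k,round(d["p"],2),w(P,d["at"]).round(0))
E
```

```text
t 13.8 tcp [424.51 -81.21 286.73] tip [424.6  -81.24 214.13] 72.6 F [ 0.54 -0.25  1.26] w -0.05124300922446336 R [[-0.9245, 0.3811, 0.0012], [0.3811, 0.9245, -0.0004], [-0.0013, 0.0001, -1.0]]
top small_centre_top 0.42 [520. 262.  65.]
top medium_centre_top 0.39 [462.   1.  52.]
top large_centre_top 0.6 [ 698. -204.   73.]
top large_centre_top 0.38 [ 524. -237.   60.]
top small_flower 0.77 [523. 260.   4.]
top small_flower 0.4 [465.   2.   1.]
top small_flower 0.31 [779. 149.   2.]
top medium_flower 0.87 [462.   4.   2.]
top large_flower 0.8 [ 524. -234.    0.]
top large_flower 0.61 [ 693. -203.    1.]
top glue_bottle 0.65 [565. 121.  -4.]
top bead_jar 0.85 [ 567. -125.    2.]
top tape_roll 0.72 [778. 148.   2.]
scene small_centre_top 0.59 [522. 259.  70.]
scene medium_centre_top 0.45 [ 399. -126.   63.]
scene medium_centre_top 0.44 [462.   3.  52.]
scene large_centre_top 0.51 [ 701. -202.   70.]
scene large_centre_top 0.48 [ 527. -231.   60.]
scene small_flower 0.76 [526. 261.  -3.]
scene medium_flower 0.85 [ 405. -122.   -3.]
scene medium_flower 0.66 [469.   1.  -3.]
scene large_flower 0.92 [ 702. -201.   -1.]
scene large_flower 0.85 [ 527. -236.    2.]
scene glue_bottle 0.93 [568. 122.   4.]
scene glue_bottle 0.39 [463.   4.  55.]
scene bead_jar 0.78 [ 566. -122.    3.]
scene bead_jar 0.5 [528. 262.  -2.]
scene bead_jar 0.42 [464.   5.  51.]
scene tape_roll 0.67 [787. 149.   0.]
```

View pics/scene9.png

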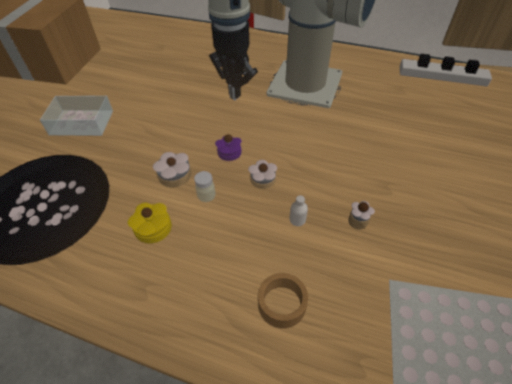

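The picture shows all three white flowers in place with their centres low, at (362,208), (263,166) and (171,160). Everything else is unmoved and the arm is clear, so I hand the job in.

```bash
python3 -c "
from cell import r
print(r.job_done())"
```

```text
the job is handed in; nothing more can be done
None
```

I pressed all three centres fully home in the order asked (small, medium, large) with about 6–7 N each; in the last pictures no flower, bottle, jar or tape roll had visibly moved, and I handed the job in at about 14 s with no verdict shown.

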